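# Click the squeegee handle into its tube

## Robot

A 6-joint arm with a two-finger parallel gripper is mounted at the origin on a cart in front of the work surface, level with it; the furniture and walls round the work are solid. World frame = base frame: x ahead of the robot, y to its left, z up, the work surface at z = 0. Lengths are in m, angles in rad, forces in N, time in s.
With the tool pointing down it reaches from about 0.3 to 0.875 m from the base axis. Payload 6.4 kg.
Tool frame: the origin (TCP) lies between the finger pads; the fingertips stand 11 mm ahead of it and the grasp point (between the pads) lies 8 mm behind it; z points along the fingers, y is the line along which they close (so a half turn about z gives the same grasp; the last joint's range is limited). The gripper opens to 88 mm and grips with 3 to 60 N. Pads are 18 mm wide; open, the fingers measure 123 mm over their backs; the gripper's body (75 mm by 187 mm) begins 45 mm behind the grasp point.
Start: joints at [-1.492, 0.181, 1.607, -0, 1.354, -0.206], TCP at [0.162, -0.552, 0.25] pointing down, gripper open.
Joint ranges: [-2.99, 2.99], [-0.89, 2.07], [0.3, 2.58], [-1.14, 4.28], [0, 2.63], [-3.12, 3.12]. Speed limits (rad/s): [2.57, 2.57, 3.01, 3.14, 3.14, 3.14].

## Interface

Orientations are given as a 3x3 rotation matrix whose columns are the frame's x, y, z axes.
In Python, from cell import manip gives the robot as it stands. The module is installed in compiled form; this text tells all that it offers.
- The arm moves only by the tool drive_tool, never from a script. Its argument "moves" is a list that holds one entry, the list of rows, each a list of 5 numbers: the shift along the world's x, y, z as a fraction of full scale, then the turn about the world's z as a fraction of full scale, then the closure, from -1 (fully open) to 1 (shut). A call has 1 to 20 rows; each row is the pose to reach, as a shift and turn from the pose commanded when the call began, turning the shorter way round; what a row does not reach only later rows make up. Full scale, the value 1, is 0.1 m for a shift and 180 degrees for a turn. A row lasts 1/8 s, in which the tool goes at most 62.5 mm and 10.7 degrees, less where a joint would pass 70% of its speed; a pose out of reach is approached as far as the arm can. A call with a number of a shift or a turn outside -1 to 1 is refused whole. A call with a gripper value outside its range is refused whole. The fingers move at their own pace and stop on an object; the grip force is fixed at half the most. Time passes only in rows, so rows that repeat a pose let the fingers close. It gives the time, the measured TCP pose, the force, the opening and the grip force at its end, in the units of the state.
- manip.observe(): the state, without advancing time (a new reading comes with each control period).
- manip.get_image(name): name is "scene" or "top" or "wrist"; returns a dict with "pixels" (480x640x3 uint8, red, green, blue), "z_map" (480x640 float32, m along the optical axis (not along the pixel's ray), 0 where there is no reading), "camera_matrix" (3x3 intrinsics, pixels), "dist_coeffs" ([k1, k2, p1, p2, k3] as OpenCV has them; the pictures are not rectified), "pose" (4x4, takes a point from camera to world coordinates). Camera axes: x right, y down, z forward; pixel columns grow to the right and rows downward; lengths in m; the calibration is good to about 2 mm. A picture is of the moment at which its call begins.
- manip.finish_job(): hands the job in; it is judged then, once.
The state is a dict: "clock": time; "joint_pos": joint angles; "qd": joint speeds; "joint_efforts": joint torques, N m; "ee_pos": TCP position; "ee_rot": TCP orientation; "force": force on the tool from outside, world axes, zero at the start; "ft_torque": the same for the moment, N m; "width": finger opening in m; "finger_force": force on a finger pad.
Only numpy, scipy, OpenCV 4.12 (cv2) and the standard library are available. Lean on these libraries where they do the work, as an engineer would, in place of code of your own. Each camera call takes 0.05 s, during which the arm holds its last target. There are 200 camera calls.

## Task

The squeegee's handle has been pulled too far out of its tube. Press the spring button on the handle flush so that it can go under the edge of the tube, and slide the handle in until the button pops up through the hole in the top of the tube. Leave the jar, the timer and the spice bottle where they stand.

Things in the scene. Friction and masses are not known exactly. Their poses are not given: they have to be found in the camera images.
- squeegee: Square aluminium tube, 41 mm wide, 170 long, lying level in a low wooden rest fixed to the worktop; black squeegee head 200 mm across on its far end. It does not move. Origin on the worktop under the middle of the tube's open mouth; y runs along the tube, the way the handle slides in (tube y = 0 to 0.17 m, head beyond); x across, z up. Tube's underside 34.5 mm, top 76.5 mm above the worktop.
- mouth (a point): Middle of the upper edge of the tube's open mouth, on the tube's top face, 76.5 mm above the worktop. The top wall is 4 mm thick (underside 72.5 mm above the worktop) and square-edged here, not bevelled: a button that stands up or is only half pressed stops against it.
- hole (a point): Centre of the oblong hole in the tube's top wall (29 mm along the tube, 18 mm across), at the level of the tube's top face, 50 mm past the mouth along +y. The only hole.
- handle (a joint): How far the square steel handle (32 x 32 mm, top face 71 mm above the worktop, bare but for the button) has slid into the tube along its +y, in m. It cannot turn and stays where left; 1 N moves it, 2 N with the button under the tube. At 0 the button's centre is 55 mm before the mouth, at 0.105 under the hole's centre. Starts at 0 to 0.025. The button, popped up in the hole, stops it there.
- handle_end (a point): Middle of the flat outer end of the handle's black ribbed grip, 55 mm above the worktop, 145 mm behind the button's centre along -y. The grip is 85 mm long and 38 mm square (36 to 74 mm above the worktop; ribs 1 mm more); free space behind and below it.
- button (a joint): How far the spring button on the handle is pressed straight down, in m: 0 = standing 10 mm proud of the handle's top face, 0.010 = flush (limit 0.0105). 2 N to start, 4 N when flush; springs back by itself. From 0.0085 on it passes under the tube's edge, and once its front few mm are under the tube, the tube holds it down (at about 0.0085).
- button_top (a point): Middle of the button's flat top; it moves with the button and the handle. The button is oblong, grey with cross ribs, 24 mm along the handle and 14 mm across; its top stands 81 mm above the worktop when up (so 4.5 mm above the tube's top once in the hole).
- honey: Honey jar with green lid, 68 mm wide, 84 high, standing near the tube; origin at the middle of its underside.
- timer: Round red and white kitchen timer, 61 mm across, 42 high, on the robot's side of the tube; origin at the middle of its underside.
- spice: Small clear spice bottle with a white cap, 47 mm wide, 98 high, standing beyond the tube; origin at the middle of its underside.

How it is judged:
By the outcome, as a careful person would: the job done as asked, in the order asked, and still so for the second after the job is handed in, with the robot touching nothing.
It also fails if it takes over 40 s, if anything falls off the work surface, if the arm or the gripper's body presses on something with over 40 N, if the wrist force passes 120 N, or if a joint passes its speed limit or range.

## Working session

There is one attempt and no reset: what is moved stays moved. The work goes in short steps, Python scripts to look and compute and a tool call to move; the robot and the scene stay as the last step left them, time stands still between calls to the robot, and variables do not carry over. Pictures are saved under pics/ and viewed, at most 10 in all, crops included, and the job is handed in when it is done.

Besides the shell and the picture viewer there is one more tool, called after "Request:" by a JSON object that holds its "fn" and its "kwargs", one argument or row to a line. drive_tool: Moves the arm, as the interface text tells. Shift numbers are shares of 0.1 m and turn numbers shares of 180 degrees, none past 1 either way. Its arguments: {"type":"object","properties":{"moves":{"type":"array"}},"required":["moves"]}

```bash
mkdir -p pics; cat > h.py <<'E'
import numpy as np, cv2
from cell import manip
def ray(im,uv):
    p=cv2.undistortPoints(np.array(uv,float).reshape(-1,1,2),im["camera_matrix"],np.array(im["dist_coeffs"],float)).reshape(-1,2)
    d=np.c_[p,np.ones(len(p))]@im["pose"][:3,:3].T
    return im["pose"][:3,3],d
def onplane(im,uv,z):
    o,d=ray(im,uv); return o+d*((z-o[2])/d[:,2])[:,None]
def bydepth(im,uv):
    o,d=ray(im,uv); Z=np.array([im["z_map"][int(round(v)),int(round(u))] for u,v in uv]); return o+d*Z[:,None]
def save(im,n): cv2.imwrite("pics/"+n+".png",im["pixels"][:,:,::-1])
E
python3 - <<'E'
from h import *
import pickle
for n in ("top","scene"):
    im=manip.get_image(n); save(im,n+"1"); pickle.dump(im,open(n+"1.pkl","wb")); print(n,im["pose"].round(3).tolist())
print(manip.observe())
E
```

```text
top [[0.091, -0.975, 0.201, 0.377], [-0.996, -0.089, 0.017, -0.059], [0.001, -0.202, -0.979, 0.932], [0.0, 0.0, 0.0, 1.0]]
scene [[-0.834, -0.305, 0.459, 0.11], [-0.551, 0.455, -0.699, 0.59], [0.005, -0.836, -0.548, 0.594], [0.0, 0.0, 0.0, 1.0]]
{'clock': 0.1, 'joint_pos': array([-1.49231804e+00,  1.81469809e-01,  1.60783423e+00, -9.24631668e-06,
        1.35379076e+00, -2.06361395e-01]), 'qd': array([-0.00097446, -0.00311553, -0.0032703 ,  0.00068045, -0.00048515,
       -0.00050025]), 'joint_efforts': array([ 7.43551864e-04, -4.34820342e+01, -3.42695010e+01,  7.04045780e-02,
        3.39980365e-02, -3.06897402e-05]), 'ee_pos': array([ 0.16152289, -0.55139921,  0.24893415]), 'ee_rot': array([[ 9.59706172e-01,  2.81005421e-01, -1.26765955e-04],
       [ 2.81005290e-01, -9.59705052e-01,  1.49680726e-03],
       [ 2.98953026e-04, -1.47211707e-03, -9.99998872e-01]]), 'force': array([ 0.36039884,  0.40741271, -0.69120398]), 'ft_torque': array([ 0.02900014, -0.02486509,  0.01262738]), 'finger_force': 0.0, 'width': 0.08832671319223358}
```

View pics/top1.png

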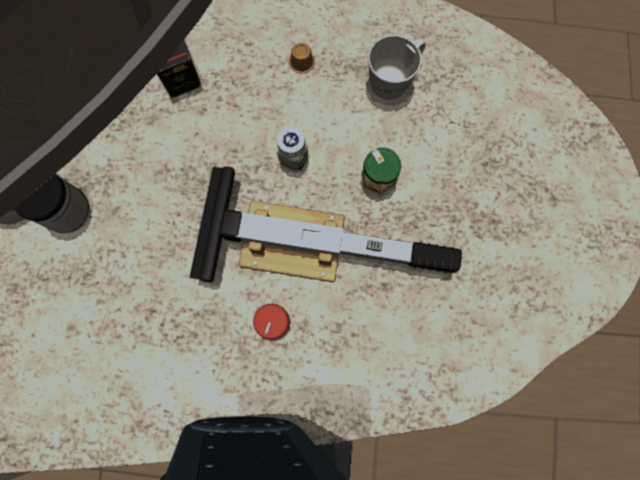

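View pics/scene1.png

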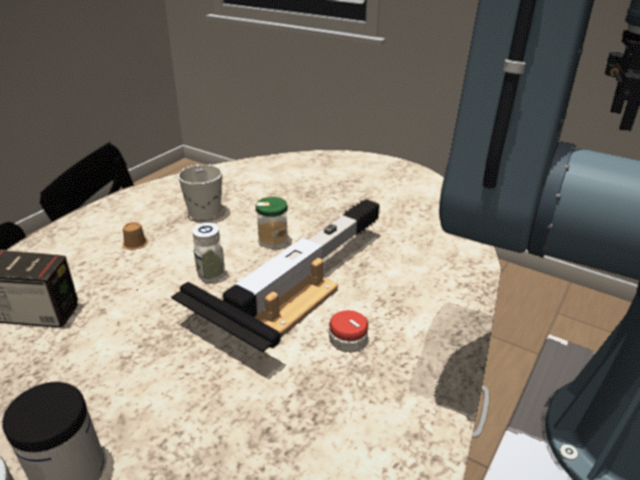

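```bash
python3 - <<'E'
from h import *
import pickle
im=pickle.load(open("top1.pkl","rb"))
c=im["pixels"][190:290,220:470,::-1]
cv2.imwrite("pics/crop1.png",cv2.resize(c,None,fx=3.2,fy=3.2,interpolation=cv2.INTER_CUBIC))
for n,uv,z in [("hole",[310,237],.0765),("mouth",[342,243],.0765),("button",[374,245],.081),("end",[461,259],.055)]:
    print(n,onplane(im,[uv],z).round(4),bydepth(im,[uv]).round(4))
g=bydepth(im,[(120,80),(240,200),(40,30),(380,168),(291,142),(270,322),(250,215),(330,260),(436,257),(390,247)]);print(g.round(3))
E
```

```text
hole [[ 0.5533 -0.023   0.0765]] [[ 0.5544 -0.0228  0.071 ]]
mouth [[ 0.5482 -0.0757  0.0765]] [[ 0.5494 -0.0758  0.0705]]
button [[ 0.5487 -0.1273  0.081 ]] [[ 0.5484 -0.1272  0.0822]]
end [[ 0.5434 -0.2757  0.055 ]] [[ 0.5408 -0.2723  0.0688]]
[[ 0.429 -0.011  0.83 ]
 [ 0.625  0.112  0.001]
 [ 0.425 -0.006  0.854]
 [ 0.678 -0.128  0.086]
 [ 0.706  0.023  0.095]
 [ 0.413  0.031  0.038]
 [ 0.581  0.079  0.076]
 [ 0.521 -0.059  0.06 ]
 [ 0.539 -0.23   0.075]
 [ 0.55  -0.154  0.072]]
```

View pics/crop1.png

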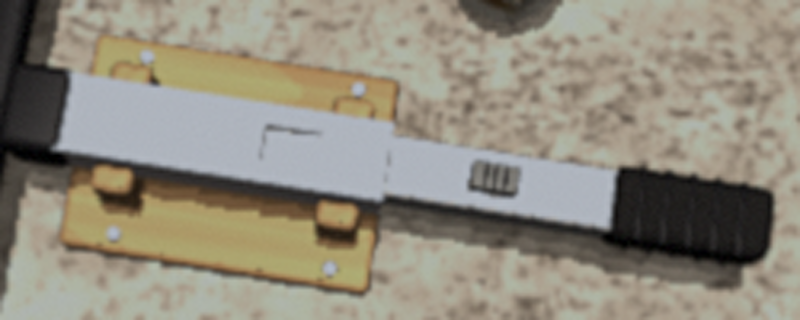

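```bash
python3 - <<'E'
from h import *
import pickle
im=pickle.load(open("top1.pkl","rb"))
f=lambda pts,z: onplane(im,[(220+(a+.5)/3.2-.5,190+(b+.5)/3.2-.5) for a,b in pts],z)
m=f([(393,124),(384,201)],.0765); t=f([(68,72),(62,150)],.0765)
M=m.mean(0);T=t.mean(0);d=(T-M)/np.linalg.norm(T-M);ang=np.degrees(np.arctan2(d[0],d[1]))
print("M",M,"T",T,"len",np.linalg.norm(T-M),"w",np.linalg.norm(m[0]-m[1]),"dir",d,ang)
b=f([(470,177),(519,179),(494,178)],.081);print("b",b,(M-b)@d)
e=f([(771,215),(615,200)],.0745);print("e",e,(M-e)@d)
R=manip.observe()["ee_rot"];print("tool x ang deg",np.degrees(np.arctan2(R[1,0],R[0,0])),"tube dir ang",np.degrees(np.arctan2(d[1],d[0])))
E
```

```text
M [ 0.55233157 -0.07381183  0.0765    ] T [0.56401771 0.09323521 0.0765    ] len 0.16745530777051934 w 0.040167478127013725 dir [0.06978659 0.99756194 0.        ] 4.00173001798363
b [[ 0.54763567 -0.11529999  0.081     ]
 [ 0.54886439 -0.14002802  0.081     ]
 [ 0.54822701 -0.12740914  0.081     ]] [0.04171472 0.06629672 0.05375308]
e [[ 0.54325132 -0.27008556  0.0745    ]
 [ 0.54378489 -0.19008311  0.0745    ]] [0.19642889 0.11658425]
tool x ang deg 16.320213477180943 tube dir ang 85.99826998201638
```

Request:
{"fn": "drive_tool", "kwargs": {
  "moves": [
    [[0.39,0.41,-0.1,0.039,1],[0.77,0.83,-0.2,0.078,1],[0.77,0.83,-0.2,0.078,1]]
  ]
}}

```text
clock: 0.48
ee_pos: [0.2404, -0.4655, 0.2283]
ee_rot: [[0.86, 0.51, -0.0], [0.51, -0.86, 0.003], [0.002, -0.003, -1.0]]
force: [-0.5, 0.2, -0.9]
width: 0.0603
finger_force: 0.0
```

Request:
{"fn": "drive_tool", "kwargs": {
  "moves": [
    [[0.39,0.41,-0.1,0.039,1],[0.77,0.83,-0.2,0.078,1],[0.77,0.83,-0.2,0.078,1]]
  ]
}}

```text
clock: 0.85
ee_pos: [0.3168, -0.3836, 0.2089]
ee_rot: [[0.712, 0.702, -0.001], [0.702, -0.712, 0.002], [0.001, -0.002, -1.0]]
force: [0.0, -0.4, 0.0]
width: 0.0303
finger_force: 0.0
```

Request:
{"fn": "drive_tool", "kwargs": {
  "moves": [
    [[0.39,0.41,-0.1,0.039,1],[0.77,0.83,-0.2,0.078,1],[0.77,0.83,-0.2,0.078,1]]
  ]
}}

```text
clock: 1.23
ee_pos: [0.3934, -0.3016, 0.1892]
ee_rot: [[0.521, 0.853, -0.001], [0.853, -0.521, 0.001], [0.0, -0.001, -1.0]]
force: [-1.1, -0.6, 0.4]
width: 0.001
finger_force: 0.0
```

Request:
{"fn": "drive_tool", "kwargs": {
  "moves": [
    [[0.39,0.41,-0.1,0.039,1],[0.77,0.83,-0.2,0.078,1],[0.77,0.83,-0.2,0.078,1]]
  ]
}}

```text
clock: 1.6
ee_pos: [0.4704, -0.2195, 0.1694]
ee_rot: [[0.3, 0.954, -0.001], [0.954, -0.3, 0.0], [-0.0, -0.001, -1.0]]
force: [-1.0, -1.0, -0.2]
width: 0.0003
finger_force: 0.0
```

Request:
{"fn": "drive_tool", "kwargs": {
  "moves": [
    [[0.39,0.41,-0.1,0.039,1],[0.77,0.83,-0.2,0.078,1],[0.77,0.83,-0.2,0.078,1],[0.77,0.83,-0.2,0.078,1]]
  ]
}}

```text
clock: 2.1
ee_pos: [0.5461, -0.1393, 0.15]
ee_rot: [[0.064, 0.998, -0.0], [0.998, -0.064, -0.001], [-0.001, -0.0, -1.0]]
force: [-0.3, 0.4, 0.5]
width: 0.0003
finger_force: 0.0
```

```bash
python3 - <<'E'
from h import *
import pickle
s=manip.observe();print(s["clock"],s["ee_pos"],s["force"],s["joint_pos"],s["width"],np.degrees(np.arctan2(s["ee_rot"][1,0],s["ee_rot"][0,0])))
im=manip.get_image("wrist");save(im,"w1");pickle.dump(im,open("w1.pkl","wb"))
E
```

```text
2.1 [ 0.5460996  -0.13928215  0.14997671] [-0.27548099  0.39488698  0.46521108] [-4.59708359e-01  2.65203559e-01  1.72092735e+00 -1.18221843e-03
  1.15516741e+00 -3.94863934e-01] 0.0003335133142907266 86.31203312269881
```

View pics/w1.png

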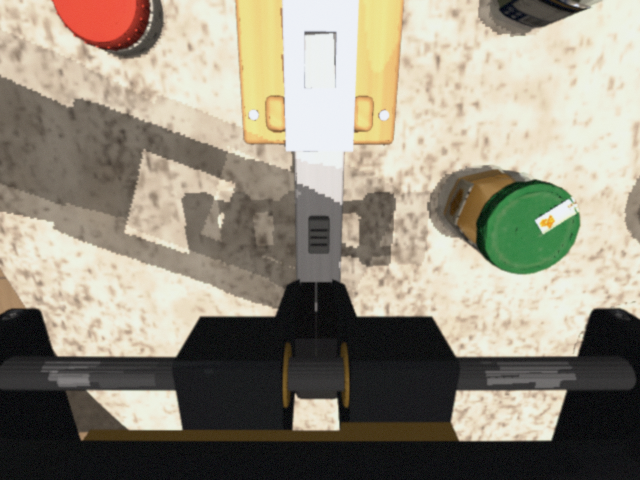

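```bash
python3 - <<'E'
from h import *
import pickle
im=pickle.load(open("w1.pkl","rb"))
f=lambda p,z:onplane(im,p,z)
m=f([(286,151),(356,151)],.0765);M=m.mean(0)
h=f([(305,60),(337,60),(321,33),(321,88)],.0765)
b=f([(308,234),(330,234),(319,216),(319,252)],.081)
T=h[2:].mean(0)[:2];d=T-M[:2];print("M",M,"w",m[1]-m[0],"hole",h.mean(0),np.linalg.norm(h[2]-h[3]),"M-hole",np.linalg.norm(d),d/np.linalg.norm(d))
d=np.array([.07,.9976]);print("b",b.mean(0),b[3],"len",np.linalg.norm(b[2]-b[3]),(M-b.mean(0))[:2]@d)
print(f([(319,230)],.081), bydepth(im,[(319,240)]),bydepth(im,[(319,130)]), f([(316,300)],.139))
E
```

```text
M [ 0.55267548 -0.07372449  0.0765    ] w [ 0.04246783 -0.00269634  0.        ] hole [ 0.55556104 -0.02432762  0.0765    ] 0.02782391045660086 M-hole 0.04919469310815665 [0.05831717 0.99829811]
b [ 0.54829728 -0.12543154  0.081     ] [ 0.54755294 -0.13778557  0.081     ] len 0.024527267521078172 0.05188942541030698
[[ 0.54846722 -0.12261068  0.081     ]] [[ 0.54804683 -0.12971814  0.08018223]] [[ 0.5522079  -0.06150179  0.07507353]] [[ 0.54539273 -0.13979876  0.139     ]]
```

Request:
{"fn": "drive_tool", "kwargs": {
  "moves": [
    [[0.02,0.04,-0.25,0,1],[0.02,0.04,-0.5,0,1],[0.02,0.04,-0.6,0,1],[0.02,0.04,-0.64,0,1],[0.02,0.04,-0.67,0,1],[0.02,0.04,-0.67,0,1]]
  ]
}}

```text
clock: 2.9
ee_pos: [0.5489, -0.1333, 0.0835]
ee_rot: [[0.061, 0.998, 0.001], [0.998, -0.061, -0.001], [-0.001, 0.001, -1.0]]
force: [-2.6, -0.6, 4.4]
width: 0.0007
finger_force: 1.8
```

Request:
{"fn": "drive_tool", "kwargs": {
  "moves": [
    [[0,0,-0.02,0,1],[0,0,-0.025,0,1]]
  ]
}}

```text
clock: 3.15
ee_pos: [0.5491, -0.1332, 0.0823]
ee_rot: [[0.06, 0.998, 0.001], [0.998, -0.06, -0.001], [-0.001, 0.001, -1.0]]
force: [-9.2, 1.5, 19.1]
width: 0.0005
finger_force: 9.7
```

Request:
{"fn": "drive_tool", "kwargs": {
  "moves": [
    [[0.005,0.07,0,0,1],[0.01,0.14,0,0,1],[0.014,0.2,0,0,1],[0.014,0.2,0,0,1]]
  ]
}}

```text
clock: 3.65
ee_pos: [0.5505, -0.1125, 0.0823]
ee_rot: [[0.06, 0.998, 0.001], [0.998, -0.06, -0.001], [-0.001, 0.001, -1.0]]
force: [-7.8, 1.8, 17.4]
width: 0.0004
finger_force: 8.5
```

```bash
python3 - <<'E'
from h import *
import pickle
s=manip.observe();print(s["ee_pos"],s["force"])
im=manip.get_image("wrist");save(im,"w2");pickle.dump(im,open("w2.pkl","wb"))
E
```

```text
[ 0.55054032 -0.1125476   0.08234185] [-7.7682964   1.75323172 17.43746998]
```

View pics/w2.png

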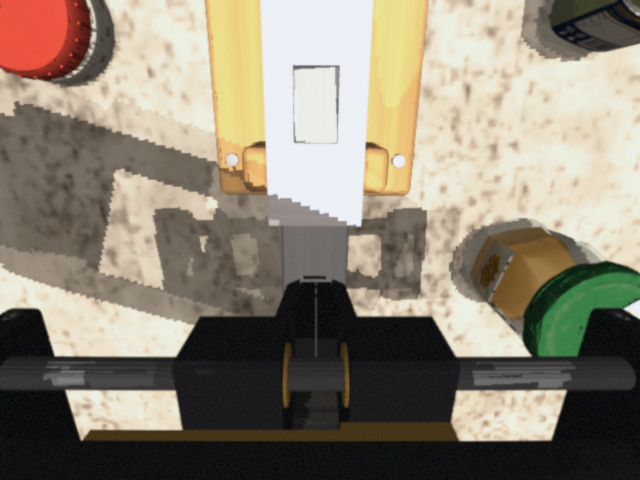

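```bash
python3 - <<'E'
from h import *
import pickle
im=pickle.load(open("w2.pkl","rb"))
print(onplane(im,[(314,225)],.0765),onplane(im,[(314,275)],.0725),onplane(im,[(314,275),(314,282)],.071))
c=im["pixels"][210:330,240:400,::-1]
cv2.imwrite("pics/c2.png",cv2.resize(c,None,fx=5,fy=5,interpolation=cv2.INTER_CUBIC))
E
```

```text
[[ 0.55130779 -0.07276123  0.0765    ]] [[ 0.54971307 -0.09886627  0.0725    ]] [[ 0.5496638  -0.09959052  0.071     ]
 [ 0.5494377  -0.10332516  0.071     ]]
```

View pics/c2.png

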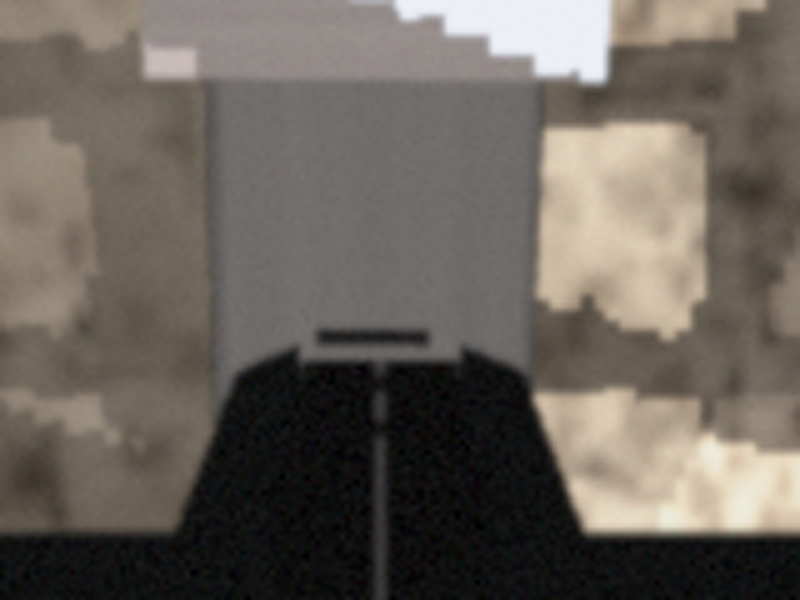

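Request:
{"fn": "drive_tool", "kwargs": {
  "moves": [
    [[0.005,0.07,0,0,1],[0.01,0.14,0,0,1],[0.015,0.21,0,0,1],[0.019,0.27,0,0,1],[0.019,0.275,0,0,1]]
  ]
}}

```text
clock: 4.32
ee_pos: [0.5525, -0.0852, 0.0824]
ee_rot: [[0.06, 0.998, 0.001], [0.998, -0.06, -0.001], [-0.001, 0.001, -1.0]]
force: [-8.4, -0.1, 16.7]
width: 0.0003
finger_force: 8.4
```

```bash
python3 - <<'E'
from h import *
s=manip.observe();print(s["ee_pos"],s["force"])
im=manip.get_image("wrist")
print(im["z_map"].shape)
c=im["pixels"][210:330,240:400,::-1]
cv2.imwrite("pics/c3.png",cv2.resize(c,None,fx=4,fy=4,interpolation=cv2.INTER_CUBIC))
E
```

```text
[ 0.55245093 -0.08515544  0.08238841] [-8.42884004 -0.05835285 16.7397783 ]
(480, 640)
```

View pics/c3.png

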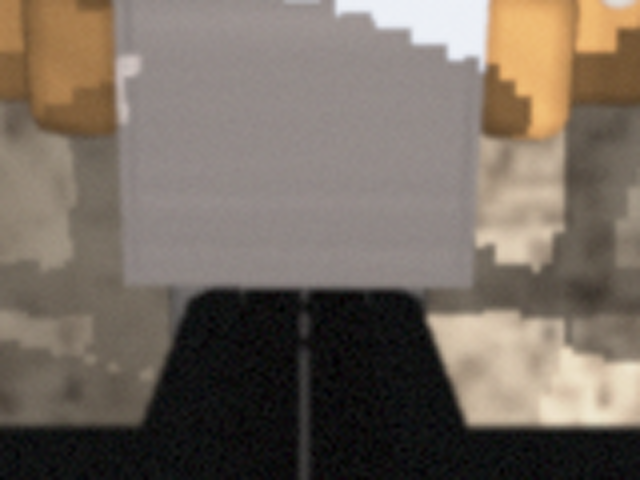

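Request:
{"fn": "drive_tool", "kwargs": {
  "moves": [
    [[0,0,0.2,0,1],[0,0,0.6,0,1],[-0.03,-0.4,0.6,0,1],[-0.07,-0.9,0.6,0,1]]
  ]
}}

```text
clock: 4.88
ee_pos: [0.5458, -0.1753, 0.1412]
ee_rot: [[0.058, 0.998, 0.003], [0.998, -0.058, -0.001], [-0.0, 0.003, -1.0]]
force: [1.0, -0.1, 0.4]
width: 0.0006
finger_force: 0.0
```

Request:
{"fn": "drive_tool", "kwargs": {
  "moves": [
    [[-0.03,-0.4,0,0,1],[-0.06,-0.8,0,0,1],[-0.06,-0.8,0,0,1],[-0.06,-0.8,0,0,1]]
  ]
}}

```text
clock: 5.38
ee_pos: [0.5389, -0.2546, 0.14]
ee_rot: [[0.061, 0.998, 0.0], [0.998, -0.061, 0.001], [0.001, -0.0, -1.0]]
force: [0.9, 0.2, -0.1]
width: 0.0005
finger_force: 0.0
```

```bash
python3 - <<'E'
from h import *
import pickle
s=manip.observe();print(s["ee_pos"],s["force"])
im=manip.get_image("wrist");save(im,"w3");pickle.dump(im,open("w3.pkl","wb"))
E
```

```text
[ 0.53893118 -0.25462582  0.13996857] [ 0.89340621  0.22806048 -0.08121511]
```

View pics/w3.png

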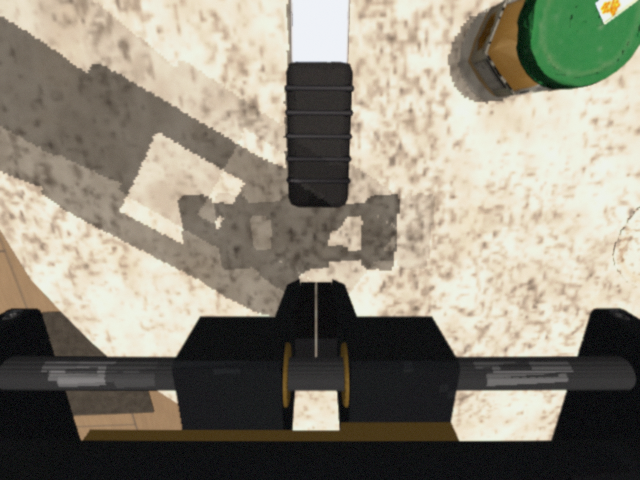

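```bash
python3 - <<'E'
from h import *
import pickle
im=pickle.load(open("w3.pkl","rb"))
print(im["pose"][:3,3],onplane(im,[(319,206)],.074),onplane(im,[(319,206)],.055),onplane(im,[(319,62)],.074))
E
```

```text
[ 0.5430234  -0.17206485  0.27326239] [[ 0.54217212 -0.22126464  0.074     ]] [[ 0.54209095 -0.22595592  0.055     ]] [[ 0.54672105 -0.14126719  0.074     ]]
```

Request:
{"fn": "drive_tool", "kwargs": {
  "moves": [
    [[0.01,0,-0.4,0,1],[0.01,0,-0.8,0,1],[0.01,0,-0.84,0,1],[0.016,0.1,-0.84,0,1],[0.03,0.25,-0.84,0,1],[0.037,0.35,-0.84,0,1],[0.037,0.35,-0.84,0,1]]
  ]
}}

```text
clock: 6.3
ee_pos: [0.5432, -0.2194, 0.0572]
ee_rot: [[0.059, 0.998, 0.001], [0.998, -0.059, -0.0], [-0.0, 0.001, -1.0]]
force: [-0.7, -0.2, -0.5]
width: 0.0004
finger_force: 0.0
```

Request:
{"fn": "drive_tool", "kwargs": {
  "moves": [
    [[0.007,0.1,0,0,1],[0.014,0.2,0,0,1],[0.021,0.3,0,0,1],[0.024,0.34,0,0,1],[0.025,0.36,0,0,1]]
  ]
}}

```text
clock: 6.92
ee_pos: [0.5453, -0.1841, 0.0563]
ee_rot: [[0.06, 0.998, 0.0], [0.998, -0.06, -0.0], [-0.0, 0.0, -1.0]]
force: [1.8, -3.1, 2.5]
width: 0.0004
finger_force: 1.7
```

```bash
python3 - <<'E'
from h import *
import pickle
s=manip.observe();print(s["ee_pos"],s["force"])
im=manip.get_image("wrist");save(im,"w4");pickle.dump(im,open("w4.pkl","wb"))
E
```

```text
[ 0.54531221 -0.18408887  0.05629314] [ 1.77068983 -3.12274477  2.53541993]
```

View pics/w4.png

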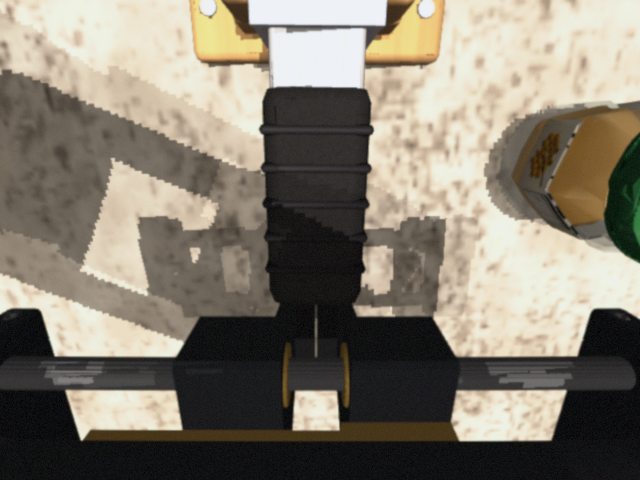

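Request:
{"fn": "drive_tool", "kwargs": {
  "moves": [
    [[0.001,0.02,0,0,1],[0.003,0.04,0,0,1],[0.003,0.05,0,0,1]]
  ]
}}

```text
clock: 7.35
ee_pos: [0.5447, -0.1786, 0.0556]
ee_rot: [[0.061, 0.998, -0.001], [0.998, -0.061, 0.001], [0.001, -0.002, -1.0]]
force: [1.0, -0.5, 0.6]
width: 0.0006
finger_force: 0.5
```

```bash
cat > t.py <<'E'
from h import *
im=manip.get_image("top")
for u in range(296,330,3): print(u,(bydepth(im,[(u,v) for v in (233,235,237,239,241)])[:,2]*1e3).round().astype(int))
c=im["pixels"][205:275,270:390,::-1]
cv2.imwrite("pics/t2.png",cv2.resize(c,None,fx=6,fy=6,interpolation=cv2.INTER_CUBIC))
s=manip.observe();print(s["ee_pos"],s["force"])
E
python3 t.py
```

```text
296 [77 80 79 80 77]
299 [77 78 79 78 76]
302 [73 72 71 75 76]
305 [82 81 84 75 76]
308 [81 80 78 80 78]
311 [82 84 84 81 78]
314 [82 83 82 82 73]
317 [82 79 83 82 71]
320 [77 78 81 77 76]
323 [77 75 77 77 79]
326 [80 77 78 78 78]
329 [78 81 79 78 79]
[ 0.54474233 -0.17855361  0.05565642] [0.43170886 0.97058279 0.09437285]
```

View pics/t2.png

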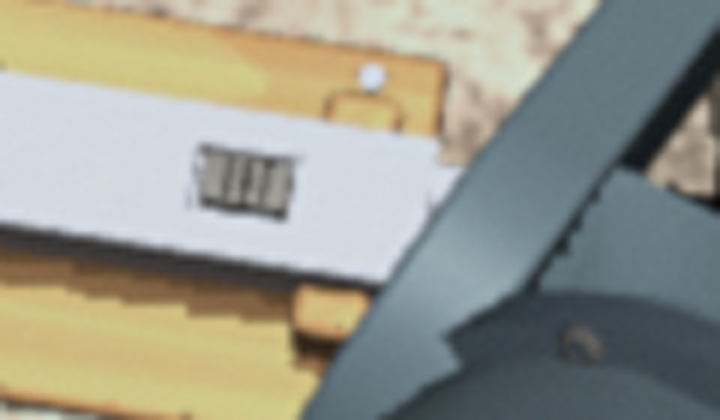

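The button fills the hole (crop centre about (246,182)) and reads about 82 mm high against the tube's 77 mm, so it has popped up. Next I back the arm off.

Request:
{"fn": "drive_tool", "kwargs": {
  "moves": [
    [[-0.015,-0.2,0,0,1],[-0.03,-0.5,0,0,1],[-0.03,-0.5,0.4,0,1],[-0.03,-0.5,0.9,0,1],[-0.03,-0.5,0.9,0,1],[-0.03,-0.5,0.9,0,1]]
  ]
}}

```text
clock: 8.15
ee_pos: [0.5417, -0.2298, 0.1456]
ee_rot: [[0.061, 0.998, -0.001], [0.998, -0.061, 0.001], [0.0, -0.001, -1.0]]
force: [0.1, 0.2, 0.9]
width: 0.0005
finger_force: 0.0
```

```bash
sed -i 's/t2.png/t3.png/' t.py; python3 t.py
```

```text
296 [76 80 80 77 78]
299 [77 77 75 77 79]
302 [75 73 72 71 78]
305 [83 83 80 77 76]
308 [81 82 81 80 76]
311 [83 82 81 82 78]
314 [84 81 78 81 74]
317 [83 81 81 80 69]
320 [75 78 77 79 75]
323 [79 78 80 75 80]
326 [78 77 81 77 77]
329 [77 79 77 79 79]
[ 0.54131096 -0.22931105  0.14475539] [ 0.28475036  0.72244751 -0.35606292]
```

```bash
python3 -c "
from cell import manip
print(manip.finish_job())"
```

```text
the job is handed in; nothing more can be done
None
```

The job is handed in: the button was pressed flush, the handle slid in, and the button now stands up through the hole (about 82 mm high, the tube's top about 77 mm), with the arm clear after about 8 s; I planned moves clear of the jar, timer and spice bottle but did not re-measure them.

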